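# Empty the guarded indexing table and nest its cups

## Robot

A 6-joint arm with a two-finger parallel gripper is mounted at the origin on the work surface. World frame = base frame: x ahead of the robot, y to its left, z up, the work surface at z = 0. Lengths are in m, angles in rad, forces in N, time in s.
With the tool pointing down it reaches from about 0.35 to 0.975 m from the base axis. Payload 4.9 kg.
Tool frame: the origin (TCP) lies at the very end of the fingers, on their centre line; the grasp point (between the pads) lies 19 mm behind it; z points along the fingers, y is the line along which they close (so a half turn about z gives the same grasp; the last joint's range is limited). The gripper opens to 85 mm and grips with 20 to 120 N. Pads are 22 mm wide; open, the fingers measure 114 mm over their backs; the gripper's body (76 mm by 85 mm) begins 54 mm behind the grasp point. The pads swing forward as they close: fully open they stand 13 mm farther back than shut.
Start: joints at [-1.404, 0.053, 1.613, -0, 1.476, -0.119], TCP at [0.176, -0.6, 0.231] pointing down, gripper open.
Joint ranges: [-3.01, 3.01], [-1.01, 2.22], [0.06, 2.58], [-1.02, 4.17], [0.09, 2.62], [-3.14, 3.14]. Speed limits (rad/s): [2.57, 2.57, 3.14, 3.14, 3.14, 3.14].

## Interface

Orientations are given as a unit quaternion [w, x, y, z].
In Python, from plant import monitor, vision, manip gives the robot as it stands. The module is installed in compiled form; this text tells all that it offers.
- The arm moves only by the tool arm_command, never from a script. Its argument "rows" is a list of rows, each a list of 3 entries, a list of its own where there are three numbers: the finger opening in mm, from 0 to 85.4, then the shift along the world's x, y, z in units of 30 cm (1.0 is 30 cm), then the turn, a rotation vector about the world's x, y, z in units of pi/2 rad (1.0 is pi/2 rad). In form: [[claw, [x, y, z], [wx, wy, wz]], ...]. A call has 1 to 12 rows; each row is the pose to reach, as a shift and turn from the pose commanded when the call began; what a row does not reach only later rows make up. A row lasts 1/12 s, in which the tool goes at most 41.7 mm and 7.16 degrees, less where a joint would pass 70% of its speed; a pose out of reach is approached as far as the arm can. A call with a number of a shift or a turn outside -1 to 1 is refused whole. A call with a gripper value outside its range is refused whole. The fingers move at their own pace and stop on an object; the grip force is fixed at half the most. Time passes only in rows, so rows that repeat a pose let the fingers close. It gives the time, the measured TCP pose, the force, the opening and the grip force at its end, in the units of the state.
- monitor.state(): the state, without advancing time (a new reading comes with each control period).
- vision.grab_frame(name): name is "side" or "top"; returns a dict with "color" (480x640x3 uint8, red, green, blue), "z_map" (480x640 float32, m along the optical axis (not along the pixel's ray), 0 where there is no reading), "mtx" (3x3 intrinsics, pixels), "R" (3x3) and "t" (3): a world point X has camera coordinates R X + t. Camera axes: x right, y down, z forward; pixel columns grow to the right and rows downward; lengths in m; the calibration is good to about 2 mm. A picture is of the moment at which its call begins.
- manip.job_done(): hands the job in; it is judged then, once.
The state is a dict: "time": time; "joint_pos": joint angles; "joint_vel": joint speeds; "joint_efforts": joint torques, N m; "tool_pos": TCP position; "tool_rot": TCP orientation; "contact_force": force on the tool from outside, world axes, zero at the start; "ft_torque": the same for the moment, N m; "gripper_width": opening from 0.0 (shut) to 1.0 (fully open); "grasp_force": force on a finger pad.
Only numpy, scipy, OpenCV 4.12 (cv2) and the standard library are available. Lean on these libraries where they do the work, as an engineer would, in place of code of your own. Each camera call takes 0.05 s, during which the arm holds its last target. There are 200 camera calls.

## Task

Turn the T-handle anticlockwise (seen from above) by one click position so that the next cup comes out from under the wire guard to the loading gap, let the handle go, then lift that cup out and nest it upright in the cup standing on the bench. Do the same with the second cup: one more click, and nest it on top of the stack, leaving the table resting in that position. Set the cups down rather than dropping them, leave the bench cup where it stands, and do not disturb the can, bottle and jar.

Things in the scene. Friction and masses are not known exactly. Their poses are not given: they have to be found in the camera images.
- turret (a joint): turning plate: angle in rad, 0 at the start, growing anticlockwise seen from above, no end stops; it clicks into a sprung rest every 60 degrees (1.047 rad); 0.16 N m takes it over the hump. Dark steel disc, diameter 270, top 36 above the bench; six stations 60 degrees apart at radius 95, each with four studs (7 diameter, 6 high) that leave a cup's foot 3 mm of play
- handle (a point): black T-handle bar on the plate's axis, turning with the plate: 80 long (its x), 14 wide (its y), 22 high (z). This point: centre of the bar, 139 above the bench. At rest in the start position its x axis lies along the base's x axis
- base: fixed round base, diameter 324; origin on the bench under the turning axis, z up. Stations rest at 0, 60 .. 300 degrees from its x axis; 180 (its -x side) is the loading gap. Yellow wire guard: 6 mm wires 103 to 109 above the bench, radius 42 to 158, six uprights at radius 155, over all but a sector 40 degrees to either side of its -x axis
- load_spot (a point): centre of the station in the loading gap, on the plate's top surface (36 above the bench, 95 from the axis); a cup resting there has its origin here and its rim 96 above the bench. This point does not turn with the plate
- cup_first: tapered aluminium cup, open at the top: outside diameter 36 at the foot and 60 at the rim, 60 high, wall 3, solid foot so that its inner floor lies 24 above its underside; weighs about 160 g. Origin: centre of the underside; z up its axis. A cup nested in it rests on that floor, 24 higher, with about 1.5 mm play at the sides. Starts under the guard, one position before the loading gap
- cup_second: tapered aluminium cup, open at the top: outside diameter 36 at the foot and 60 at the rim, 60 high, wall 3, solid foot so that its inner floor lies 24 above its underside; weighs about 160 g. Origin: centre of the underside; z up its axis. A cup nested in it rests on that floor, 24 higher, with about 1.5 mm play at the sides. Starts under the guard, two positions before the loading gap
- cup_bench: tapered aluminium cup, open at the top: outside diameter 36 at the foot and 60 at the rim, 60 high, wall 3, solid foot so that its inner floor lies 24 above its underside; weighs about 160 g. Origin: centre of the underside; z up its axis. A cup nested in it rests on that floor, 24 higher, with about 1.5 mm play at the sides. Stands on the bench; the stack is built in it
- spray_can: bystander: white and grey spray can, diameter 66, height 190; origin: centre of the underside
- oil_bottle: bystander: black bottle, diameter 62, height 170; origin: centre of the underside
- jar: bystander: glass jar with a steel lid, diameter 68, height 90; origin: centre of the underside
Not all that is in view belongs to the job. What is shaped like the cup_second but purple or yellow is not meant.

How it is judged:
On the way, in this order (a step that is already met when the one before it is completed fails the run):
1. the table rests one position on, handle released, with the first cup upright in the loading gap (value of joint turret between 0.977 and 1.117 rad and velocity of joint turret between -0.1 and 0.1 rad/s and contact force between the fingers and anything else below 0.3 N and horizontal distance between cup_first and load_spot below 0.012 m and angle between cup_first's own z axis and vertical below 0.09 rad), for 0.2 s.
2. the first cup is nested in the bench cup and released, the table still one position on (value of joint turret between 0.977 and 1.117 rad and velocity of joint turret between -0.1 and 0.1 rad/s and horizontal distance between cup_first and cup_bench below 0.006 m and z of cup_first in the frame of cup_bench between 0.02 and 0.027 m and angle between each of cup_first, cup_bench's own z axis and vertical below 0.09 rad and linear speed of cup_first below 0.02 m/s and contact force between the fingers and cup_first below 0.3 N), for 0.2 s.
3. the table rests two positions on, handle released, with the second cup upright in the loading gap (value of joint turret between 2.024 and 2.164 rad and velocity of joint turret between -0.1 and 0.1 rad/s and contact force between the fingers and anything else below 0.3 N and horizontal distance between cup_second and load_spot below 0.012 m and angle between cup_second's own z axis and vertical below 0.09 rad), for 0.2 s.
At the end, for the whole second after the job is handed in: table at rest two clicks on (120 degrees, within 4), handle free; the cups form one stack standing on the bench: first in bench cup, second in first, each within 6 mm of the axis of the one below, seated 20 to 27 mm above it, within 5 degrees of upright, released and at rest (value of joint turret between 2.024 and 2.164 rad and velocity of joint turret between -0.1 and 0.1 rad/s and contact force between the fingers and anything else below 0.3 N and horizontal distance between cup_first and cup_bench below 0.006 m and z of cup_first in the frame of cup_bench between 0.02 and 0.027 m and angle between each of cup_first, cup_bench, cup_second, cup_first's own z axis and vertical below 0.09 rad and linear speed of each of cup_first, cup_second, cup_bench below 0.02 m/s and contact force between the fingers and cup_first below 0.3 N and horizontal distance between cup_second and cup_first below 0.006 m and z of cup_second in the frame of cup_first between 0.02 and 0.027 m and contact force between the fingers and cup_second below 0.3 N and height (world z) of cup_bench below 0.005 m); the robot touches nothing.
It fails at once if a bystander was shifted more than 20 mm or tipped ((distance of spray_can from where it was at the start of the episode above 0.02 m or angle between spray_can's own z axis and vertical above 0.35 rad) or (distance of oil_bottle from where it was at the start of the episode above 0.02 m or angle between oil_bottle's own z axis and vertical above 0.35 rad) or (distance of jar from where it was at the start of the episode above 0.02 m or angle between jar's own z axis and vertical above 0.35 rad)).
It fails at once if the bench cup was shifted more than 30 mm (distance of cup_bench from where it was at the start of the episode above 0.03 m).
It fails at once if a cup was dropped (falls untouched faster than 0.7 m/s, about 25 mm) ((linear speed of cup_first above 0.7 m/s and contact force between the fingers and cup_first below 0.1 N) or (linear speed of cup_second above 0.7 m/s and contact force between the fingers and cup_second below 0.1 N)).
It fails at once if the table was turned past the second position or backwards (value of joint turret above 2.62 rad or value of joint turret below -0.5 rad).
It also fails if it takes over 72 s, if anything falls off the work surface, if the arm or the gripper's body presses on something with over 40 N, if the wrist force passes 120 N, or if a joint passes its speed limit or range.

## Working session

There is one attempt and no reset: what is moved stays moved. The work goes in short steps, Python scripts to look and compute and a tool call to move; the robot and the scene stay as the last step left them, time stands still between calls to the robot, and variables do not carry over. Pictures are saved under pics/ and viewed, at most 10 in all, crops included, and the job is handed in when it is done.

Besides the shell and the picture viewer there is one more tool, called after "Request:" by a JSON object that holds its "op" and its "data". arm_command: Moves the arm, as the interface text tells. Shifts and turns lie within -1 to 1; 1 stands for 30 cm of shift or pi/2 rad of turn. Its arguments: {"type":"object","properties":{"rows":{"type":"array"}},"required":["rows"]}

```bash
mkdir -p pics
cat > h.py <<'E'
import numpy as np, cv2
from plant import monitor, vision, manip
def grab(n):
    f=vision.grab_frame(n); np.savez(f'{n}.npz',**f); return f
def load(n): return dict(np.load(f'{n}.npz'))
def cloud(f):
    z=f['z_map']; v,u=np.mgrid[:480,:640]; K=f['mtx']
    c=np.stack([(u-K[0,2])/K[0,0]*z,(v-K[1,2])/K[1,1]*z,z],-1)
    return (c-f['t'])@f['R']   # world
E
python3 - <<'E'
from h import *
for n in ('side','top'):
    f=grab(n); cv2.imwrite(f'pics/{n}0.png',f['color'][...,::-1]); print(n,f['mtx'].tolist(),(-f['R'].T@f['t']).round(3),f['R'].round(3).tolist())
s=monitor.state(); print(s)
E
```

```text
side [[468.32477405126804, 0.0, 314.5855218435832], [0.0, 468.32477405126804, 236.32263293029033], [0.0, 0.0, 1.0]] [0.04  0.788 0.66 ] [[-0.795, -0.607, -0.001], [-0.329, 0.432, -0.84], [0.51, -0.667, -0.543]]
top [[533.6239235285145, 0.0, 328.0476642906663], [0.0, 533.6239235285145, 239.69530802918337], [0.0, 0.0, 1.0]] [0.434 0.08  1.245] [[-0.008, -1.0, -0.006], [-0.994, 0.008, -0.107], [0.107, 0.005, -0.994]]
{'time': 0.1, 'joint_pos': array([-1.40400941e+00,  5.33340563e-02,  1.61416435e+00, -1.44600478e-07,
        1.47600980e+00, -1.18998122e-01]), 'joint_vel': array([ 0.00018141, -0.00117684, -0.00361382,  0.00063335,  0.0013294 ,
        0.00093612]), 'joint_efforts': array([ 1.07116281e-03, -3.94900239e+01, -3.71362889e+01,  1.77752094e-05,
        3.90202651e-03, -1.15192583e-05]), 'tool_pos': array([ 0.17610043, -0.5990841 ,  0.2301546 ]), 'tool_rot': array([-9.57500839e-04,  9.89807768e-01,  1.42406688e-01, -2.29552508e-05]), 'contact_force': array([ 0.06607421, -0.26030848, -0.15513007]), 'ft_torque': array([0.06921025, 0.05261102, 0.01894242]), 'grasp_force': 0.0, 'gripper_width': 1.0009756167743047}
```

View pics/top0.png

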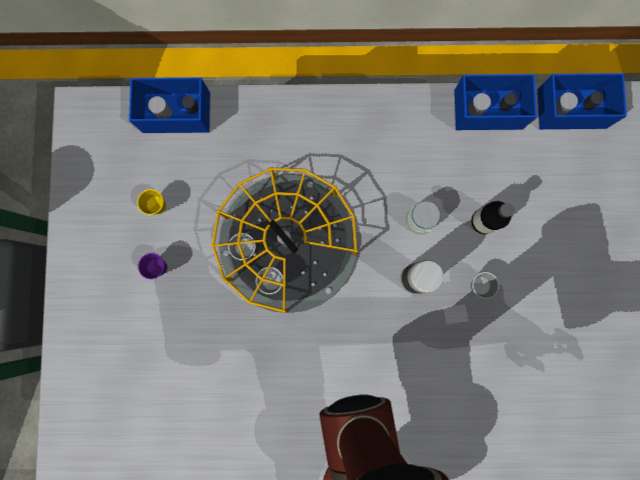

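View pics/side0.png

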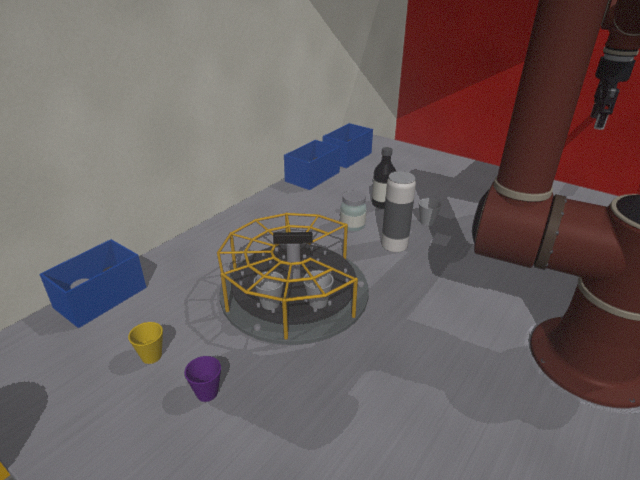

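The top view shows the turret with its T-handle at (287,238) and the guard gap to the lower right around (320,268). Two grey cups sit under the guard, at (269,280), next before the gap, so the first, and at (242,247), the second. The grey bench cup is at (485,285), with the can at (424,277), the jar at (424,215) and the bottle at (490,217). The yellow (151,201) and purple (152,265) cups are decoys. I'm measuring next.

```bash
cat > m.py <<'E'
from h import *
from scipy.optimize import least_squares
def fitc(P,r=None):
    f=(lambda p:np.hypot(P[:,0]-p[0],P[:,1]-p[1])-(p[2] if r is None else r))
    s=least_squares(f,[*P[:,:2].mean(0),.03],loss='soft_l1',f_scale=.002); return s.x.round(4),np.abs(f(s.x)).mean().round(4)
E
python3 - <<'E'
from m import *
t=load('top');C=cloud(t);s=load('side');S=cloud(s)
def near(W,u,v,r,z0,z1):
    c=C[v,u,:2]; d=np.hypot(W[...,0]-c[0],W[...,1]-c[1]); return W[(d<r)&(W[...,2]>z0)&(W[...,2]<z1)]
for n,W in(('top',C),('side',S)):
    print(n)
    ok=(W[...,2]>.128)&(W[...,2]<.165)
    P=near(W,287,238,.06,.125,.17); print('handle n',len(P),'z pct',np.percentile(P[:,2],[5,50,95]).round(4))
    r=cv2.minAreaRect((P[:,:2]*1000).astype(np.float32)); print(r, P.mean(0).round(4))
    for nm,u,v in(('bench',485,285),('first',269,280),('second',242,247),('can',424,277),('jar',424,215),('bottle',490,217)):
        A=near(W,u,v,.06,.01,.25)
        if len(A)<5: print(nm,len(A)); continue
        zt=np.percentile(A[:,2],98)
        if nm in('first','second'): A=near(W,u,v,.05,.088,.0995); zt=.096
        B=A[A[:,2]>zt-.005]; print(nm,len(A),'ztop',zt.round(4),fitc(B),A[:,:2].min(0).round(3),A[:,:2].max(0).round(3))
    # guard wires
    c=C[238,287,:2]
    d=np.hypot(W[...,0]-c[0],W[...,1]-c[1]); G=W[(d<.2)&(d>.145)&(W[...,2]>.095)&(W[...,2]<.115)]
    print('guard',len(G),fitc(G)); a=np.degrees(np.arctan2(G[:,1]-c[1],G[:,0]-c[0]))
    h=np.histogram(a,36,(-180,180))[0]; print(h)
# enlarge
im=t['color'][150:330,180:520,::-1]; cv2.imwrite('pics/crop.png',cv2.resize(im,None,fx=2.3,fy=2.3,interpolation=cv2.INTER_CUBIC))
E
```

```text
top
handle n 312 z pct [0.128  0.1499 0.1539]
((561.7728271484375, 178.59750366210938), (79.49442291259766, 25.368602752685547), 45.968135833740234) [0.5613 0.1783 0.1468]
bench 575 ztop 0.0644 (array([ 0.4588, -0.2607,  0.0279]), np.float64(0.0009)) [ 0.43  -0.292] [ 0.487 -0.232]Traceback (most recent call last):
  File "<stdin>", line 15, in <module>
AttributeError: 'float' object has no attribute 'round'
```

```bash
cat > meas.py <<'E'
from m import *
def run(t,s):
    C=cloud(t);S=cloud(s)
    cen=dict(bench=(.459,-.261),handle=(.561,.178))
    for n,W in(('top',C),('side',S)):
        def near(c,r,z0,z1):
            d=np.hypot(W[...,0]-c[0],W[...,1]-c[1]); return W[(d<r)&(W[...,2]>z0)&(W[...,2]<z1)]
        P=near((.5613,.1783),.05,.145,.16); r=cv2.minAreaRect((P[:,:2]*1000).astype(np.float32)); print(n,'handle',len(P),np.median(P[:,2]),np.round(r[0],1),np.round(r[1],1),round(r[2],1),P.mean(0).round(4))
        B=near((.459,-.261),.06,.01,.25); print('bench',len(B)); zt=float(np.percentile(B[:,2],97)); B=B[B[:,2]>zt-.005]; print(zt,fitc(B))
        for nm,u,v in(('first',269,280),('second',242,247)):
            c=C[v,u,:2]; B=near(c,.05,.088,.1);print(nm,c,len(B),fitc(B) if len(B)>10 else '')
        for nm,u,v in(('can',424,277),('jar',424,215),('bottle',490,217)):
            B=near(C[v,u,:2],.05,.02,.25); print(nm,B.min(0).round(3),B.max(0).round(3))
        d=np.hypot(W[...,0]-.5613,W[...,1]-.1783); G=W[(d<.165)&(d>.145)&(W[...,2]>.098)&(W[...,2]<.115)]
        a=np.degrees(np.arctan2(G[:,1]-.1783,G[:,0]-.5613)); print('guard',len(G),fitc(G)); print(np.histogram(a,72,(-180,180))[0])
        D=near((.5613,.1783),.14,.03,.04); 
        print('disc',len(D),D.min(0).round(3),D.max(0).round(3))
E
python3 - <<'E'
from meas import *
t=load('top');run(t,load('side'))
im=t['color'][150:330,180:520,::-1]; cv2.imwrite('pics/crop.png',cv2.resize(im,None,fx=2.3,fy=2.3,interpolation=cv2.INTER_CUBIC))
E
```

```text
top handle 256 0.15052484760353396 [562.1 179.1] [79.5 13.8] 39.5 [0.5616 0.1787 0.1504]
bench 575
0.0631990454358687 (array([ 0.4587, -0.2609,  0.0278]), np.float64(0.0009))
first [0.47126061 0.21200285] 142 (array([0.472 , 0.2123, 0.0273]), np.float64(0.0011))
second [0.5466387  0.27802329] 142 (array([0.5459, 0.2725, 0.0273]), np.float64(0.0011))
can [ 0.443 -0.141  0.021] [ 0.507 -0.078  0.197]
jar [ 0.578 -0.162  0.02 ] [ 0.645 -0.094  0.098]
bottle [ 0.577 -0.308  0.02 ] [ 0.638 -0.247  0.178]
guard 1056 (array([0.5616, 0.1788, 0.1515]), np.float64(0.002))
[ 8  0  0  0  0  0  0  0  0  0  0  0  0  0  0 11 19 18 16 18 18 21 16 16
 16 17 19 22 18 15 18 16 23 15 18 18 19 14 26 18 18 16 15 26 19 17 17 16
 18 28 18 18 17 16 20 21 18 17 17 18 26 18 17 16 18 18 23 18 17 18 18 26]
disc 6999 [0.428 0.045 0.03 ] [0.697 0.313 0.04 ]
side handle 225 0.1501553858965624 [559.8 182.5] [79.3 17.8] 38.1 [0.5592 0.1838 0.1496]
bench 456
0.06157538010565892 (array([ 0.4578, -0.2578,  0.0273]), np.float64(0.0015))
first [0.47126061 0.21200285] 213 (array([0.4705, 0.2157, 0.0276]), np.float64(0.001))
second [0.5466387  0.27802329] 215 (array([0.5439, 0.276 , 0.0276]), np.float64(0.001))
can [ 0.44  -0.143  0.02 ] [ 0.506 -0.073  0.194]
jar [ 0.576 -0.157  0.02 ] [ 0.643 -0.09   0.094]
bottle [ 0.583 -0.292  0.02 ] [ 0.638 -0.241  0.173]
guard 1026 (array([0.5597, 0.1819, 0.1519]), np.float64(0.0021))
[ 0  0  0  0  0  0  0  0  0  0  0  0  0  0  0 20 14 10 10 11  8 12 17 15
  7  9 16 16 13 12 11 13 12 16 12 13 13 15 21 12 12 10 11 14 19 12 11 12
 12 38 18 14 18 18 20 37 24 23 24 25 51 27 23 27 23 28 28 23 21 21 17 37]
disc 4539 [0.426 0.044 0.03 ] [0.695 0.317 0.04 ]
```

View pics/crop.png

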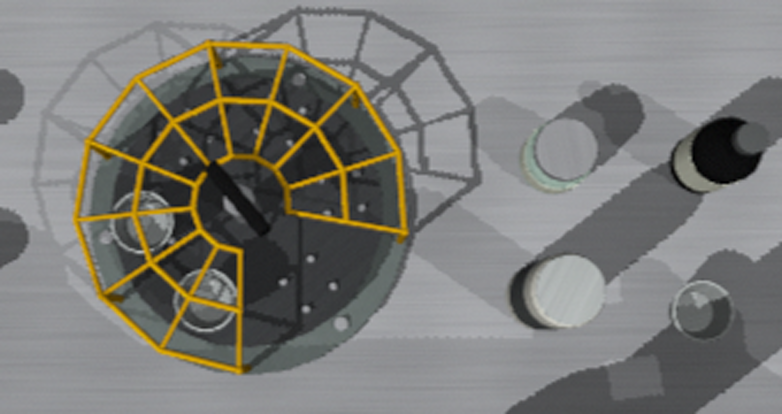

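The crop confirms it. The first cup is at crop (205,300), the second at (142,220), the empty gap at (290,285) and the bench cup at (703,310). All three real cups are plain grey aluminium. From the two views averaged:
- **Axis:** about (0.561, 0.180).
- **Base x:** 39.6°.
- **Bench cup:** about (0.458, -0.259).

Moving now.

Request:
{"op": "arm_command", "data": {"rows": [[85,[0.5,1,0.25],[0,0,0.258]],[85,[0.5,1,0.25],[0,0,0.258]],[85,[0.5,1,0.25],[0,0,0.258]],[85,[0.5,1,0.25],[0,0,0.258]],[85,[0.5,1,0.25],[0,0,0.258]],[85,[0.5,1,0.25],[0,0,0.258]],[85,[0.5,1,0.25],[0,0,0.258]],[85,[0.5,1,0.25],[0,0,0.258]],[85,[0.5,1,0.25],[0,0,0.258]],[85,[0.5,1,0.25],[0,0,0.258]]]}}

```text
time: 0.93
tool_pos: [0.3274, -0.2978, 0.3073]
tool_rot: [0.001, 0.94, 0.341, 0.0]
contact_force: [1.3, -0.1, -0.2]
gripper_width: 0.995
grasp_force: 0.0
```

Request:
{"op": "arm_command", "data": {"rows": [[40,[0.5,1,0],[0,0,0]],[40,[0.5,1,0],[0,0,0]],[40,[0.5,1,0],[0,0,0]],[40,[0.5,1,0],[0,0,0]],[40,[0.5,1,0],[0,0,0]],[40,[0.5,1,0],[0,0,0]],[40,[0.5,1,0],[0,0,0]],[40,[0.5,1,0],[0,0,0]],[40,[0.5,1,0],[0,0,0]],[40,[0.5,1,0],[0,0,0]]]}}

```text
time: 1.77
tool_pos: [0.4766, 0.0011, 0.3048]
tool_rot: [-0.0, 0.94, 0.34, -0.001]
contact_force: [-0.3, -0.3, 0.6]
gripper_width: 0.47
grasp_force: 0.0
```

Request:
{"op": "arm_command", "data": {"rows": [[40,[0.283,0.6,-0.25],[0,0,0]],[40,[0.283,0.6,-0.25],[0,0,0]],[40,[0.283,0.6,-0.25],[0,0,0]],[40,[0.283,0.6,-0.25],[0,0,0]],[40,[0.283,0.6,-0.25],[0,0,0]],[40,[0.283,0.6,-0.25],[0,0,0]],[40,[0.283,0.6,-0.25],[0,0,0]],[40,[0.283,0.6,-0.25],[0,0,0]]]}}

```text
time: 2.43
tool_pos: [0.5614, 0.1783, 0.2307]
tool_rot: [0.0, 0.941, 0.338, -0.001]
contact_force: [-0.2, -0.3, 0.1]
gripper_width: 0.47
grasp_force: 0.0
```

```bash
cat >> h.py <<'E'
def proj(f,X):
    c=f['R']@np.asarray(X,float)+f['t']; return (f['mtx']@(c/c[2]))[:2]
E
python3 - <<'E'
from h import *
s=grab('side'); st=monitor.state(); T=st['tool_pos']; print(T,st['gripper_width'])
p=proj(s,T); print(p)
W=cloud(s); d=np.hypot(W[...,0]-T[0],W[...,1]-T[1]); 
for z0 in np.arange(.2,.3,.005):
    P=W[(d<.07)&(W[...,2]>z0)&(W[...,2]<z0+.005)]
    if len(P): print(z0.round(3),len(P),P.mean(0).round(4), P[:,:2].min(0).round(4),P[:,:2].max(0).round(4))
im=s['color'][...,::-1].copy(); u,v=p.astype(int)
c=cv2.resize(im[v-60:v+70,u-80:u+80],None,fx=4.5,fy=4.5,interpolation=cv2.INTER_NEAREST)
cv2.drawMarker(c,(int((p[0]-u+80)*4.5),int((p[1]-v+60)*4.5)),(0,0,255)); cv2.imwrite('pics/grip.png',c)
E
```

```text
[0.56149348 0.17817737 0.23168006] 0.4681270477307343
[292.03093378 197.22967817]
0.23 10 [0.545  0.1998 0.2342] [0.5383 0.1941] [0.5513 0.2051]
0.235 17 [0.5441 0.2006 0.2372] [0.5356 0.1941] [0.5523 0.2074]
0.24 27 [0.5423 0.2027 0.2428] [0.5347 0.1924] [0.5525 0.2103]
0.245 23 [0.5416 0.2025 0.2471] [0.534  0.1942] [0.5524 0.2095]
0.25 31 [0.541  0.2028 0.2523] [0.5335 0.1919] [0.5522 0.2097]
0.255 31 [0.5409 0.203  0.2576] [0.534  0.1907] [0.5514 0.2106]
0.26 32 [0.5464 0.1982 0.2621] [0.5347 0.1657] [0.5803 0.2089]
0.265 27 [0.541  0.2033 0.2674] [0.5354 0.1919] [0.5511 0.2099]
0.27 8 [0.5392 0.2063 0.2717] [0.5344 0.2036] [0.5431 0.2114]
0.275 1 [0.5394 0.2226 0.2785] [0.5394 0.2226] [0.5394 0.2226]
0.28 29 [0.5312 0.2152 0.2831] [0.5197 0.1956] [0.5459 0.2265]
0.285 52 [0.5298 0.2171 0.2877] [0.5184 0.2047] [0.5416 0.229 ]
0.29 18 [0.5295 0.2168 0.2921] [0.5175 0.1602] [0.5621 0.229 ]
0.295 21 [0.5327 0.2132 0.2981] [0.5158 0.1903] [0.5562 0.2313]
```

View pics/grip.png

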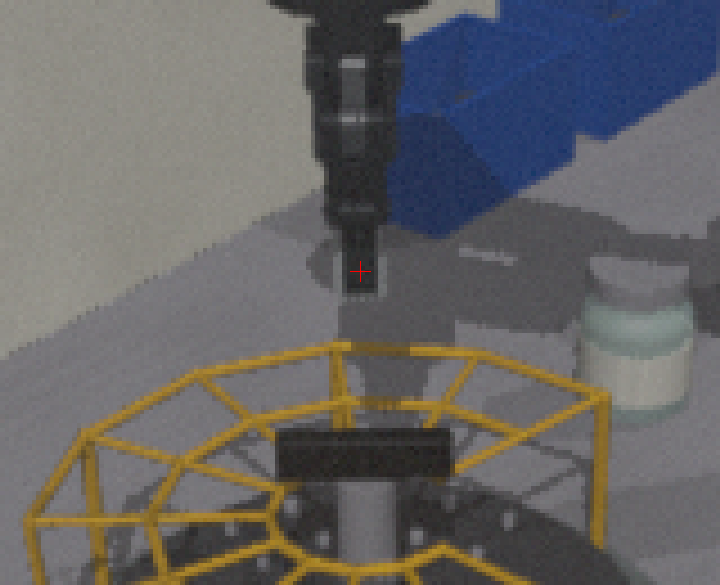

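The projected TCP lies on the centre of the finger, at crop (360,270). The handle centre is at about (365,455), so the side view agrees with the arm sideways to about 1–2 mm. I'm going down to grip the bar.

Request:
{"op": "arm_command", "data": {"rows": [[40,[0,0.003,-0.25],[0,0,0]],[40,[0,0.003,-0.25],[0,0,0]],[40,[0,0.003,-0.35],[0,0,0]],[40,[0,0.003,-0.35],[0,0,0]],[40,[0,0.003,-0.35],[0,0,0]]]}}

```text
time: 2.9
tool_pos: [0.5603, 0.1794, 0.1258]
tool_rot: [-0.0, 0.941, 0.338, -0.001]
contact_force: [0.7, 0.2, 1.1]
gripper_width: 0.473
grasp_force: 0.0
```

Request:
{"op": "arm_command", "data": {"rows": [[10,[0,0,0],[0,0,0]],[10,[0,0,0],[0,0,0]],[10,[0,0,0],[0,0,0]],[10,[0,0,0],[0,0,0]],[10,[0,0,0],[0,0,0]],[10,[0,0,0],[0,0,0]]]}}

```text
time: 3.4
tool_pos: [0.5632, 0.1812, 0.1303]
tool_rot: [0.001, 0.941, 0.339, 0.003]
contact_force: [-1.2, -2.9, 6.9]
gripper_width: 0.149
grasp_force: 61.5
```

Request:
{"op": "arm_command", "data": {"rows": [[10,[0,0,0],[0,0,0.06]],[10,[0,0,0],[0,0,0.12]],[10,[0,0,0],[0,0,0.18]],[10,[0,0,0],[0,0,0.24]],[10,[0,0,0],[0,0,0.3]],[10,[0,0,0],[0,0,0.36]],[10,[0,0,0],[0,0,0.42]],[10,[0,0,0],[0,0,0.48]],[10,[0,0,0],[0,0,0.54]],[10,[0,0,0],[0,0,0.6]],[10,[0,0,0],[0,0,0.645]],[10,[0,0,0],[0,0,0.667]]]}}

```text
time: 4.4
tool_pos: [0.5612, 0.182, 0.1303]
tool_rot: [-0.0, 0.644, 0.765, 0.0]
contact_force: [-9.8, -0.7, 11.5]
gripper_width: 0.149
grasp_force: 62.2
```

Request:
{"op": "arm_command", "data": {"rows": [[10,[0,0,0],[0,0,0]],[10,[0,0,0],[0,0,0]],[36,[0,0,0],[0,0,0]],[36,[0,0,0],[0,0,0]],[36,[0,0,0],[0,0,0]],[36,[0,0,0],[0,0,0]],[36,[0,0,0],[0,0,0]],[36,[0,0,0],[0,0,0]]]}}

```text
time: 5.07
tool_pos: [0.5611, 0.1812, 0.1262]
tool_rot: [-0.0, 0.645, 0.764, -0.0]
contact_force: [0.1, -0.3, -0.5]
gripper_width: 0.42
grasp_force: 0.0
```

Request:
{"op": "arm_command", "data": {"rows": [[36,[0,0,0.1],[0,0,0]],[36,[0,0,0.3],[0,0,0]],[70,[0,0,0.5],[0,0,0.06]],[70,[-0.3,-0.7,0.5],[0,0,0.333]],[70,[-0.3,-0.7,0.5],[0,0,0.333]],[70,[-0.3,-0.7,0.5],[0,0,0.333]],[70,[-0.3,-0.7,0.5],[0,0,0.333]],[70,[-0.3,-0.7,0.5],[0,0,0.333]],[70,[-0.3,-0.7,0.5],[0,0,0.333]],[70,[-0.3,-0.7,0.5],[0,0,0.333]],[70,[-0.3,-0.7,0.5],[0,0,0.333]]]}}

```text
time: 5.98
tool_pos: [0.471, -0.0298, 0.2768]
tool_rot: [0.001, 0.427, 0.904, 0.0]
contact_force: [0.6, 0.1, -0.6]
gripper_width: 0.814
grasp_force: 0.0
```

```bash
cat > cups.py <<'E'
from m import *
def rim(W,c,r,z0,z1):
    d=np.hypot(W[...,0]-c[0],W[...,1]-c[1]); P=W[(d<r)&(W[...,2]>z0)&(W[...,2]<z1)]
    return (len(P),np.median(P[:,2]).round(4),P[:,2].max().round(4),*fitc(P)) if len(P)>10 else len(P)
def look(lst,tag):
    fs={n:grab(n) for n in('top','side')}
    cv2.imwrite(f'pics/{tag}.png',np.vstack([f['color'][100:340,...,::-1] for f in fs.values()]))
    for n,f in fs.items():
        W=cloud(f)
        for nm,c,r,z0,z1 in lst: print(n,nm,rim(W,c,r,z0,z1))
        P=W[(np.hypot(W[...,0]-.561,W[...,1]-.18)<.05)&(W[...,2]>.145)&(W[...,2]<.16)]
        if len(P)>20:
            q=cv2.minAreaRect((P[:,:2]*1000).astype(np.float32)); print('handle',np.round(q[0],1),np.round(q[1],1),round(q[2],1))
    s=monitor.state(); print(s['tool_pos'].round(4),s['contact_force'].round(2),s['gripper_width'])
E
python3 - <<'E'
from cups import *
look([('first',(.488,.12),.045,.088,.101),('bench',(.4585,-.2595),.045,.053,.066)],'a1')
E
```

```text
top first (168, np.float64(0.0955), np.float64(0.1005), array([0.488 , 0.1177, 0.0273]), np.float64(0.0011))
top bench (157, np.float64(0.0599), np.float64(0.0656), array([ 0.4587, -0.2606,  0.0275]), np.float64(0.0011))
handle [561.8 178.9] [14.3 79.7] 9.5
side first (243, np.float64(0.0937), np.float64(0.0993), array([0.4868, 0.1208, 0.0274]), np.float64(0.0011))
side bench (143, np.float64(0.0579), np.float64(0.0647), array([ 0.4583, -0.2581,  0.0276]), np.float64(0.0016))
handle [560.1 181.1] [15.6 83.8] 8.6
[ 0.4712 -0.0284  0.276 ] [-0.79 -0.31  0.39] 0.8205074912398307
```

View pics/a1.png

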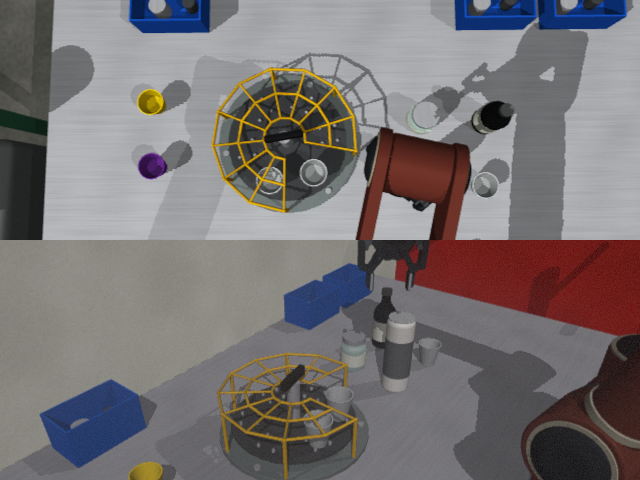

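The table has turned one click. The first cup now stands in the gap at top-view (313,172) and the second has moved to (269,180). The handle is free and the bystanders are untouched. Next I grip the first cup by its rim.

Request:
{"op": "arm_command", "data": {"rows": [[70,[0.055,0.495,-0.2],[0,0,0]],[70,[0.055,0.495,-0.2],[0,0,0]],[70,[0.055,0.495,-0.2],[0,0,0]],[70,[0.055,0.495,-0.2],[0,0,0]],[70,[0.055,0.495,-0.2],[0,0,0]],[70,[0.055,0.495,-0.3],[0,0,0]],[70,[0.055,0.495,-0.4],[0,0,0]],[70,[0.055,0.495,-0.5],[0,0,0]],[70,[0.055,0.495,-0.6],[0,0,0]],[70,[0.055,0.495,-0.67],[0,0,0]],[70,[0.055,0.495,-0.67],[0,0,0]],[70,[0.055,0.495,-0.67],[0,0,0]]]}}

```text
time: 7.08
tool_pos: [0.4865, 0.1204, 0.074]
tool_rot: [-0.002, 0.425, 0.905, -0.001]
contact_force: [0.8, 0.4, 1.4]
gripper_width: 0.816
grasp_force: 0.0
```

Request:
{"op": "arm_command", "data": {"rows": [[50,[0,0,0],[0,0,0]],[50,[0,0,0],[0,0,0]],[50,[0,0,0],[0,0,0]],[50,[0,0,0],[0,0,0]],[50,[0,0,0],[0,0,0]]]}}

```text
time: 7.5
tool_pos: [0.4894, 0.12, 0.0776]
tool_rot: [0.002, 0.426, 0.905, 0.001]
contact_force: [-0.6, -0.4, 5.5]
gripper_width: 0.656
grasp_force: 64.1
```

Request:
{"op": "arm_command", "data": {"rows": [[50,[0,0,0.02],[0,0,0]],[50,[0,0,0.05],[0,0,0]],[50,[0,0,0.1],[0,0,0]],[50,[0,0,0.17],[0,0,0]],[50,[0,0,0.25],[0,0,0]],[50,[0,0,0.33],[0,0,0]],[50,[0,0,0.4],[0,0,0]],[50,[0,0,0.4],[0,0,0]]]}}

```text
time: 8.17
tool_pos: [0.4902, 0.12, 0.201]
tool_rot: [0.004, 0.426, 0.905, 0.002]
contact_force: [0.7, -0.4, -0.7]
gripper_width: 0.656
grasp_force: 63.9
```

Run:
```python
from h import *
s=grab('side'); st=monitor.state(); T=st['tool_pos']; print(T,st['tool_rot'],st['contact_force'],st['gripper_width'],st['grasp_force'])
u,v=proj(s,T).astype(int); W=cloud(s); d=np.hypot(W[...,0]-T[0],W[...,1]-T[1])
for z0 in np.arange(.12,.26,.006):
    P=W[(d<.06)&(W[...,2]>z0)&(W[...,2]<z0+.006)]
    if len(P): print(z0.round(3),len(P),P[:,:2].mean(0).round(4))
im=s['color'][max(v-70,0):v+70,u-90:u+90,::-1]
cv2.imwrite('pics/held.png',cv2.resize(im,None,fx=4,fy=4,interpolation=cv2.INTER_CUBIC)); print(u,v)
```

```text
[0.48905424 0.11987662 0.19821582] [0.00241692 0.42584855 0.90479014 0.00140856] [ 0.6125522  -0.15661889 -2.07896027] 0.6561486464923991 63.93689847551286
0.156 4 [0.4835 0.1315]
0.162 37 [0.4814 0.1322]
0.168 42 [0.481  0.1327]
0.174 43 [0.4803 0.1339]
0.18 52 [0.4802 0.1349]
0.186 50 [0.4798 0.1351]
0.192 76 [0.4865 0.1258]
0.198 115 [0.4904 0.1207]
0.204 126 [0.4903 0.1205]
0.21 167 [0.4898 0.1209]
0.216 205 [0.4899 0.1221]
0.222 52 [0.4823 0.1241]
0.228 45 [0.483  0.1267]
0.234 40 [0.489 0.131]
0.24 49 [0.4817 0.1242]
0.246 47 [0.4803 0.1263]
0.252 91 [0.4827 0.1283]
0.258 140 [0.4845 0.1251]
339 211
```

View pics/held.png

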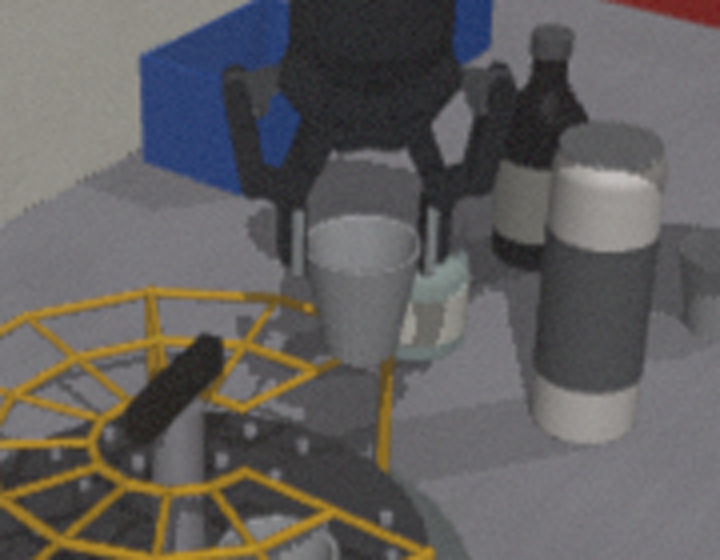

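The first cup hangs upright in the fingers, rim at crop (362,240), clear of the guard. I'm fitting its rim to get the exact shift to the bench cup.

Run:
```python
from cups import *
s=load('side');W=cloud(s)
for a,b in((.212,.225),(.214,.222),(.216,.225)): print(rim(W,(.488,.122),.04,a,b))
# foot
P=W[(np.hypot(W[...,0]-.486,W[...,1]-.125)<.04)&(W[...,2]>.15)&(W[...,2]<.19)]
f=lambda p:np.hypot(P[:,0]-p[0]-p[3]*(P[:,2]-.17),P[:,1]-p[1]-p[4]*(P[:,2]-.17))-(p[2]+.2*(P[:,2]-.17))
r=least_squares(f,[.486,.125,.02,0,0],loss='soft_l1',f_scale=.002); print('cone',r.x.round(4))
```

```text
(335, np.float64(0.2175), np.float64(0.225), array([0.4896, 0.1219, 0.0284]), np.float64(0.0024))
(254, np.float64(0.2184), np.float64(0.2219), array([0.4898, 0.122 , 0.0283]), np.float64(0.0021))
(225, np.float64(0.2195), np.float64(0.225), array([0.4896, 0.1219, 0.0287]), np.float64(0.0024))
cone [ 0.4899  0.1199  0.0193  0.0101 -0.0058]
```

Request:
{"op": "arm_command", "data": {"rows": [[50,[0,0,0.12],[0,0,0]],[50,[0,0,0.25],[0,0,0]],[50,[0,0,0.35],[0,0,0]],[50,[-0.01,-0.1,0.35],[0,0,0]],[50,[-0.02,-0.2,0.35],[0,0,0]],[50,[-0.03,-0.32,0.35],[0,0,0]],[50,[-0.04,-0.44,0.35],[0,0,0]],[50,[-0.05,-0.56,0.35],[0,0,0]],[50,[-0.07,-0.68,0.35],[0,0,0]],[50,[-0.08,-0.8,0.35],[0,0,0]],[50,[-0.1,-0.92,0.35],[0,0,0]],[50,[-0.105,-1,0.35],[0,0,0]]]}}

```text
time: 9.22
tool_pos: [0.4543, -0.1826, 0.2976]
tool_rot: [-0.002, 0.427, 0.904, -0.0]
contact_force: [0.4, 1.0, -2.2]
gripper_width: 0.657
grasp_force: 64.6
```

Request:
{"op": "arm_command", "data": {"rows": [[50,[0,-0.1,0],[0,0,0]],[50,[0,-0.2,0],[0,0,0]],[50,[0,-0.267,0],[0,0,0]],[50,[0,-0.267,0],[0,0,0]],[50,[0,-0.267,-0.1],[0,0,0]],[50,[0,-0.267,-0.2],[0,0,0]],[50,[0,-0.267,-0.3],[0,0,0]],[50,[0,-0.267,-0.4],[0,0,0]],[50,[0,-0.267,-0.5],[0,0,0]],[50,[0,-0.267,-0.58],[0,0,0]],[50,[0,-0.267,-0.58],[0,0,0]],[50,[0,-0.267,-0.58],[0,0,0]]]}}

```text
time: 10.22
tool_pos: [0.4545, -0.2585, 0.1236]
tool_rot: [-0.003, 0.426, 0.905, 0.001]
contact_force: [-0.4, 0.8, -0.9]
gripper_width: 0.652
grasp_force: 64.6
```

Run:
```python
from h import *
st=monitor.state(); T=st['tool_pos']; print(T.round(4),st['tool_rot'].round(4),st['contact_force'].round(1),st['gripper_width'],st['grasp_force'])
s=grab('side');t=grab('top')
W=cloud(s); d=np.hypot(W[...,0]-T[0],W[...,1]-T[1])
for z0 in np.arange(.02,.16,.006):
    P=W[(d<.055)&(W[...,2]>z0)&(W[...,2]<z0+.006)]
    if len(P): print(z0.round(3),len(P),P[:,:2].mean(0).round(4))
u,v=proj(s,T).astype(int); im=s['color'][v-60:v+60,u-70:u+70,::-1]
a=cv2.resize(im,(560,480),interpolation=cv2.INTER_CUBIC); cv2.imwrite('pics/over.png',a)
```

```text
[ 0.4545 -0.2585  0.1236] [-3.000e-03  4.256e-01  9.049e-01  8.000e-04] [-0.4  0.8 -0.9] 0.6519575594681613 64.60280707105994
0.02 23 [ 0.4515 -0.2431]
0.026 30 [ 0.4514 -0.2435]
0.032 33 [ 0.4535 -0.2484]
0.038 66 [ 0.4586 -0.2573]
0.044 78 [ 0.4582 -0.26  ]
0.05 80 [ 0.4583 -0.2586]
0.056 82 [ 0.4577 -0.2602]
0.062 12 [ 0.465  -0.2464]
0.08 7 [ 0.4509 -0.2438]
0.086 29 [ 0.4485 -0.2451]
0.092 30 [ 0.4483 -0.2439]
0.098 31 [ 0.4472 -0.2433]
0.104 30 [ 0.4489 -0.2409]
0.11 35 [ 0.4471 -0.241 ]
0.116 35 [ 0.4479 -0.2436]
0.122 67 [ 0.4541 -0.2538]
0.128 89 [ 0.4563 -0.2575]
0.134 100 [ 0.4521 -0.2558]
0.14 115 [ 0.4528 -0.2575]
0.146 36 [ 0.4522 -0.2514]
0.152 32 [ 0.4524 -0.2511]
0.158 32 [ 0.4502 -0.2548]
```

View pics/over.png

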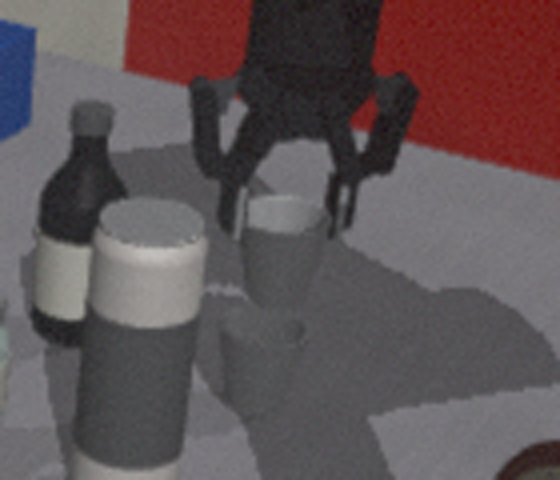

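The held cup at crop (286,255) hangs above the bench cup at (262,350), slightly to the right even after allowing for perspective. I'm fitting both rims for the remaining correction.

Run:
```python
from cups import *
for k in range(3):
    s=grab('side') if k else load('side');W=cloud(s)
    col=s['color'].astype(int); 
    print('held',rim(W,(.456,-.257),.034,.132,.15),'bench',rim(W,(.4585,-.2585),.036,.050,.068), monitor.state()['tool_pos'].round(4))
t=load('top');W=cloud(t); print('top bench',rim(W,(.4585,-.2595),.045,.053,.066))
# image centroid method: horizontal extents by depth masks
def cone(P,z0):
    f=lambda p:np.hypot(P[:,0]-p[0],P[:,1]-p[1])-(p[2]+.2*(P[:,2]-z0))
    r=least_squares(f,[.457,-.258,.02],loss='soft_l1',f_scale=.0015); return r.x.round(4),len(P)
W=cloud(s);d=np.hypot(W[...,0]-.457,W[...,1]+.258)
print(cone(W[(d<.034)&(W[...,2]>.084)&(W[...,2]<.118)],.1),cone(W[(d<.036)&(W[...,2]>.01)&(W[...,2]<.05)],.03))
# edges: for each row, columns of each cup by cloud membership
for nm,lo,hi in(('held',.086,.118),('bench',.03,.055)):
    m=(d<.036)&(W[...,2]>lo)&(W[...,2]<hi); v,u=np.nonzero(m)
    for r in np.unique(v)[::3]: print(nm,r,u[v==r].min(),u[v==r].max(),end='; ')
```

```text
held (219, np.float64(0.1395), np.float64(0.1487), array([ 0.4554, -0.2565,  0.0278]), np.float64(0.0019)) bench (174, np.float64(0.0564), np.float64(0.064), array([ 0.4586, -0.258 ,  0.0273]), np.float64(0.0016)) [ 0.4568 -0.2605  0.1276]
held (260, np.float64(0.1412), np.float64(0.1499), array([ 0.4571, -0.2584,  0.0272]), np.float64(0.002)) bench (180, np.float64(0.0567), np.float64(0.064), array([ 0.4584, -0.2583,  0.0271]), np.float64(0.0015)) [ 0.4572 -0.2609  0.1284]
held (272, np.float64(0.1414), np.float64(0.15), array([ 0.4574, -0.259 ,  0.027 ]), np.float64(0.002)) bench (179, np.float64(0.0564), np.float64(0.0636), array([ 0.4581, -0.2584,  0.0272]), np.float64(0.0016)) [ 0.4574 -0.2611  0.1288]
top bench (60, np.float64(0.0602), np.float64(0.0654), array([ 0.4588, -0.2601,  0.0271]), np.float64(0.0009))
(array([ 0.4573, -0.2612,  0.0196]), 143) (array([ 0.4581, -0.2583,  0.0224]), 278)
held 185 424 424; held 188 425 441; held 191 425 440; held 194 426 439; bench 200 427 427; bench 203 420 436; bench 206 423 439; bench 209 419 439; bench 212 419 438; bench 215 421 436; bench 218 427 429;
```

The arm was still settling in the last frame. It now reads within about 1 mm of the bench cup, so I'm lowering.

Request:
{"op": "arm_command", "data": {"rows": [[50,[0.003,0.002,-0.03],[0,0,0]],[50,[0.003,0.002,-0.06],[0,0,0]],[50,[0.003,0.002,-0.09],[0,0,0]],[50,[0.003,0.002,-0.12],[0,0,0]],[50,[0.003,0.002,-0.14],[0,0,0]],[50,[0.003,0.002,-0.16],[0,0,0]],[50,[0.003,0.002,-0.175],[0,0,0]],[50,[0.003,0.002,-0.185],[0,0,0]],[50,[0.003,0.002,-0.195],[0,0,0]],[50,[0.003,0.002,-0.195],[0,0,0]],[50,[0.003,0.002,-0.195],[0,0,0]]]}}

```text
time: 11.33
tool_pos: [0.4571, -0.2598, 0.068]
tool_rot: [0.0, 0.426, 0.905, -0.0]
contact_force: [0.7, 0.4, -2.1]
gripper_width: 0.657
grasp_force: 64.6
```

Request:
{"op": "arm_command", "data": {"rows": [[50,[0,0,-0.005],[0,0,0]],[50,[0,0,-0.01],[0,0,0]],[50,[0,0,-0.01],[0,0,0]],[50,[0,0,-0.01],[0,0,0]]]}}

```text
time: 11.67
tool_pos: [0.4576, -0.2602, 0.0657]
tool_rot: [0.001, 0.426, 0.905, -0.0]
contact_force: [1.0, -0.7, 2.7]
gripper_width: 0.659
grasp_force: 64.9
```

Request:
{"op": "arm_command", "data": {"rows": [[50,[0,0,-0.006],[0,0,0]],[50,[0,0,-0.006],[0,0,0]],[50,[0,0,-0.006],[0,0,0]]]}}

```text
time: 11.92
tool_pos: [0.4585, -0.2609, 0.0656]
tool_rot: [0.002, 0.426, 0.905, -0.0]
contact_force: [-1.2, 1.0, 9.2]
gripper_width: 0.654
grasp_force: 65.4
```

Run:
```python
from cups import *
s=grab('side');W=cloud(s); print(rim(W,(.458,-.259),.034,.07,.095)); st=monitor.state(); print(st['tool_pos'],st['contact_force'])
print(rim(W,(.458,-.259),.034,.076,.09))
```

```text
(267, np.float64(0.0795), np.float64(0.0949), array([ 0.4585, -0.2591,  0.0272]), np.float64(0.002))
[ 0.45843316 -0.26087465  0.06560353] [-1.65569333  0.82345816  9.19690815]
(177, np.float64(0.0819), np.float64(0.0896), array([ 0.4588, -0.2592,  0.0277]), np.float64(0.0017))
```

Firm contact at 9 N with the rim at about 0.083 m, so the cup is seated. Releasing and rising.

Request:
{"op": "arm_command", "data": {"rows": [[72,[0,0,0.004],[0,0,0]],[72,[0,0,0.004],[0,0,0]],[72,[0,0,0.004],[0,0,0]],[72,[0,0,0.004],[0,0,0]],[72,[0,0,0.004],[0,0,0]],[72,[0,0,0.02],[0,0,0]],[72,[0,0,0.05],[0,0,0]],[72,[0,0,0.15],[0,0,0]],[72,[0,0,0.3],[0,0,0]],[72,[0,0,0.45],[0,0,0]],[72,[0,0,0.6],[0,0,0]],[72,[0,0,0.75],[0,0,0]]]}}

```text
time: 12.97
tool_pos: [0.4567, -0.2595, 0.2778]
tool_rot: [0.001, 0.426, 0.905, -0.0]
contact_force: [0.9, -1.2, 0.9]
gripper_width: 0.847
grasp_force: 0.0
```

Run:
```python
from cups import *
look([('nested',(.4585,-.2595),.045,.076,.09),('second',(.475,.213),.045,.088,.101)],'a2')
```

```text
top nested (180, np.float64(0.0836), np.float64(0.0896), array([ 0.4581, -0.2612,  0.0274]), np.float64(0.0011))
top second (139, np.float64(0.0959), np.float64(0.1007), array([0.4723, 0.2114, 0.0273]), np.float64(0.0011))
handle [561.8 179. ] [14.2 79.9] 9.7
side nested (169, np.float64(0.0819), np.float64(0.0875), array([ 0.4576, -0.259 ,  0.0274]), np.float64(0.0017))
side second (216, np.float64(0.0947), np.float64(0.0994), array([0.4709, 0.2145, 0.0275]), np.float64(0.001))
handle [559.9 181.5] [16.  80.5] 7.6
[ 0.4601 -0.2621  0.2858] [0.15 0.07 1.03] 0.8429654637105781
```

The first cup is nested: rim at 84 mm, concentric within 1 mm, and the turret is unchanged. Now for the second click.

Request:
{"op": "arm_command", "data": {"rows": [[72,[0.2,1,0],[0,0,-0.333]],[72,[0.2,1,0],[0,0,-0.333]],[60,[0.2,1,0],[0,0,-0.333]],[40,[0.2,1,0],[0,0,-0.333]],[40,[0.2,1,0],[0,0,-0.333]],[40,[0.2,1,0],[0,0,-0.333]],[40,[0.2,1,0],[0,0,-0.333]],[40,[0.2,1,0],[0,0,-0.333]],[40,[0.2,1,0],[0,0,-0.333]]]}}

```text
time: 13.82
tool_pos: [0.5171, 0.0451, 0.275]
tool_rot: [-0.0, 0.643, 0.766, 0.001]
contact_force: [-0.9, 0.0, 0.8]
gripper_width: 0.466
grasp_force: 0.0
```

Request:
{"op": "arm_command", "data": {"rows": [[40,[0.147,0.47,0],[0,0,0]],[40,[0.147,0.47,0],[0,0,0]],[40,[0.147,0.47,0],[0,0,0]],[40,[0.147,0.47,0],[0,0,0]],[40,[0.147,0.47,0],[0,0,0]],[40,[0.147,0.47,-0.1],[0,0,0]],[40,[0.147,0.47,-0.2],[0,0,0]],[40,[0.147,0.47,-0.2],[0,0,0]],[40,[0.147,0.47,-0.2],[0,0,0]],[40,[0.147,0.47,-0.2],[0,0,0]],[40,[0.147,0.47,-0.2],[0,0,0]]]}}

```text
time: 14.73
tool_pos: [0.5623, 0.181, 0.2175]
tool_rot: [0.001, 0.646, 0.764, 0.002]
contact_force: [0.6, -0.7, -0.2]
gripper_width: 0.471
grasp_force: 0.0
```

Request:
{"op": "arm_command", "data": {"rows": [[40,[0,0,-0.1],[0,0,0]],[40,[0,0,-0.2],[0,0,0]],[40,[0,0,-0.3],[0,0,0]],[40,[0,0,-0.3],[0,0,0]],[40,[0,0,-0.3],[0,0,0]],[40,[0,0,-0.3],[0,0,0]]]}}

```text
time: 15.23
tool_pos: [0.5628, 0.1815, 0.1277]
tool_rot: [0.001, 0.645, 0.764, 0.002]
contact_force: [0.6, -0.4, 0.8]
gripper_width: 0.467
grasp_force: 0.0
```

```bash
python3 -c "
from h import *
for i in range(3): print(monitor.state()['tool_pos'].round(4)); grab('side')"
```

```text
[0.5628 0.1815 0.1277]
[0.5633 0.1816 0.1283]
[0.5633 0.1816 0.1284]
```

Request:
{"op": "arm_command", "data": {"rows": [[40,[0,0,-0.008],[0,0,0]],[10,[0,0,-0.008],[0,0,0]],[10,[0,0,-0.008],[0,0,0]],[10,[0,0,-0.008],[0,0,0]],[10,[0,0,-0.008],[0,0,0]],[10,[0,0,-0.008],[0,0,0]],[10,[0,0,-0.008],[0,0,0]]]}}

```text
time: 15.97
tool_pos: [0.5612, 0.1813, 0.1236]
tool_rot: [0.0, 0.645, 0.764, -0.0]
contact_force: [-3.0, -1.1, 5.2]
gripper_width: 0.285
grasp_force: 58.6
```

Request:
{"op": "arm_command", "data": {"rows": [[10,[0,0,0],[0,0,0.06]],[10,[0,0,0],[0,0,0.12]],[10,[0,0,0],[0,0,0.18]],[10,[0,0,0],[0,0,0.24]],[10,[0,0,0],[0,0,0.3]],[10,[0,0,0],[0,0,0.36]],[10,[0,0,0],[0,0,0.42]],[10,[0,0,0],[0,0,0.48]],[10,[0,0,0],[0,0,0.54]],[10,[0,0,0],[0,0,0.6]],[10,[0,0,0],[0,0,0.645]],[10,[0,0,0],[0,0,0.667]]]}}

```text
time: 16.97
tool_pos: [0.5602, 0.1804, 0.1236]
tool_rot: [-0.001, 0.175, 0.985, -0.001]
contact_force: [-7.4, -3.8, 9.5]
gripper_width: 0.281
grasp_force: 59.1
```

Request:
{"op": "arm_command", "data": {"rows": [[10,[0,0,0],[0,0,0]],[10,[0,0,0],[0,0,0]],[36,[0,0,0],[0,0,0]],[36,[0,0,0],[0,0,0]],[36,[0,0,0],[0,0,0]],[36,[0,0,0],[0,0,0]],[36,[0,0,0],[0,0,0]],[36,[0,0,0],[0,0,0]]]}}

```text
time: 17.63
tool_pos: [0.5611, 0.1813, 0.1221]
tool_rot: [-0.0, 0.177, 0.984, 0.0]
contact_force: [-0.6, -0.6, -0.4]
gripper_width: 0.421
grasp_force: 0.0
```

Request:
{"op": "arm_command", "data": {"rows": [[36,[0,0,0.1],[0,0,0]],[36,[0,0,0.3],[0,0,0]],[70,[0,0,0.5],[0,0,-0.06]],[70,[-0.3,-0.7,0.5],[0,0,-0.333]],[70,[-0.3,-0.7,0.5],[0,0,-0.333]],[70,[-0.3,-0.7,0.5],[0,0,-0.333]],[70,[-0.3,-0.7,0.5],[0,0,-0.333]],[70,[-0.3,-0.7,0.5],[0,0,-0.333]],[70,[-0.3,-0.7,0.5],[0,0,-0.333]],[70,[-0.3,-0.7,0.5],[0,0,-0.333]],[70,[-0.3,-0.7,0.5],[0,0,-0.333]],[70,[-0.3,-0.7,0.5],[0,0,-0.333]]]}}

```text
time: 18.63
tool_pos: [0.4712, -0.0284, 0.2721]
tool_rot: [-0.0, 0.425, 0.905, 0.0]
contact_force: [0.8, 0.5, -0.2]
gripper_width: 0.816
grasp_force: 0.0
```

Run:
```python
from cups import *
look([('nested',(.4585,-.2595),.045,.076,.09),('second',(.488,.119),.045,.088,.101)],'a3')
print(monitor.state()['tool_rot'])
```

```text
top nested (172, np.float64(0.0838), np.float64(0.0898), array([ 0.4581, -0.2614,  0.0275]), np.float64(0.0011))
top second (173, np.float64(0.0951), np.float64(0.101), array([0.4888, 0.1175, 0.0273]), np.float64(0.0012))
handle [562.  179.1] [14.2 79.5] 70.1
side nested (172, np.float64(0.0819), np.float64(0.0873), array([ 0.4577, -0.2592,  0.0273]), np.float64(0.0016))
side second (244, np.float64(0.0941), np.float64(0.0991), array([0.4875, 0.1207, 0.0274]), np.float64(0.0012))
handle [560.4 182.8] [15. 82.] 70.9
[ 0.4713 -0.0278  0.2718] [-0.09  0.67 -0.17] 0.8197231286107256
[-4.31211948e-04  4.24419977e-01  9.05465345e-01  7.90563822e-05]
```

The second cup is in the gap and the handle is at 120° (70.1° against 9.7° at the last click). The same pick works again.

Request:
{"op": "arm_command", "data": {"rows": [[70,[0.057,0.495,-0.2],[0,0,0]],[70,[0.057,0.495,-0.2],[0,0,0]],[70,[0.057,0.495,-0.2],[0,0,0]],[70,[0.057,0.495,-0.2],[0,0,0]],[70,[0.057,0.495,-0.2],[0,0,0]],[70,[0.057,0.495,-0.3],[0,0,0]],[70,[0.057,0.495,-0.4],[0,0,0]],[70,[0.057,0.495,-0.5],[0,0,0]],[70,[0.057,0.495,-0.6],[0,0,0]],[70,[0.057,0.495,-0.657],[0,0,0]],[70,[0.057,0.495,-0.657],[0,0,0]],[70,[0.057,0.495,-0.657],[0,0,0]]]}}

```text
time: 19.73
tool_pos: [0.4874, 0.1202, 0.0742]
tool_rot: [-0.001, 0.425, 0.905, -0.001]
contact_force: [0.0, -0.8, 0.3]
gripper_width: 0.819
grasp_force: 0.0
```

Request:
{"op": "arm_command", "data": {"rows": [[50,[0,0,0],[0,0,0]],[50,[0,0,0],[0,0,0]],[50,[0,0,0],[0,0,0]],[50,[0,0,0],[0,0,0]],[50,[0,0,0],[0,0,0]]]}}

```text
time: 20.15
tool_pos: [0.49, 0.12, 0.0775]
tool_rot: [0.002, 0.425, 0.905, 0.001]
contact_force: [-0.4, 0.4, 6.2]
gripper_width: 0.654
grasp_force: 64.0
```

Request:
{"op": "arm_command", "data": {"rows": [[50,[0,0,0.02],[0,0,0]],[50,[0,0,0.05],[0,0,0]],[50,[0,0,0.1],[0,0,0]],[50,[0,0,0.17],[0,0,0]],[50,[0,0,0.25],[0,0,0]],[50,[0,0,0.33],[0,0,0]],[50,[0,0,0.4],[0,0,0]],[50,[0,0,0.4],[0,0,0]],[50,[0,0,0.4],[0,0,0]]]}}

```text
time: 20.9
tool_pos: [0.4888, 0.1198, 0.1967]
tool_rot: [0.001, 0.425, 0.905, 0.001]
contact_force: [0.3, -1.0, -1.1]
gripper_width: 0.659
grasp_force: 63.9
```

Run:
```python
from cups import *
grab('side');s=grab('side');W=cloud(s);T=monitor.state(); print(T['tool_pos'],T['tool_rot'],T['gripper_width'])
z=T['tool_pos'][2]; print(rim(W,(.488,.122),.034,z+.012,z+.026))
```

```text
[0.48719665 0.11965748 0.19364266] [-1.08306748e-03  4.25117422e-01  9.05137327e-01 -6.50831254e-04] 0.6526764709677414
(304, np.float64(0.2116), np.float64(0.2192), array([0.4877, 0.1214, 0.0277]), np.float64(0.0015))
```

Request:
{"op": "arm_command", "data": {"rows": [[50,[0,0,0.12],[0,0,0]],[50,[0,0,0.25],[0,0,0]],[50,[0,0,0.35],[0,0,0]],[50,[-0.01,-0.1,0.35],[0,0,0]],[50,[-0.02,-0.2,0.35],[0,0,0]],[50,[-0.03,-0.32,0.35],[0,0,0]],[50,[-0.04,-0.44,0.35],[0,0,0]],[50,[-0.05,-0.56,0.35],[0,0,0]],[50,[-0.07,-0.68,0.35],[0,0,0]],[50,[-0.08,-0.8,0.35],[0,0,0]],[50,[-0.1,-0.92,0.35],[0,0,0]],[50,[-0.102,-1,0.35],[0,0,0]]]}}

```text
time: 22.0
tool_pos: [0.4558, -0.1826, 0.2976]
tool_rot: [-0.002, 0.426, 0.905, -0.0]
contact_force: [1.3, 0.0, -1.0]
gripper_width: 0.658
grasp_force: 64.5
```

Request:
{"op": "arm_command", "data": {"rows": [[50,[0,-0.1,0],[0,0,0]],[50,[0,-0.2,0],[0,0,0]],[50,[0,-0.267,0],[0,0,0]],[50,[0,-0.267,0],[0,0,0]],[50,[0,-0.267,-0.1],[0,0,0]],[50,[0,-0.267,-0.2],[0,0,0]],[50,[0,-0.267,-0.3],[0,0,0]],[50,[0,-0.267,-0.4],[0,0,0]],[50,[0,-0.267,-0.48],[0,0,0]],[50,[0,-0.267,-0.48],[0,0,0]],[50,[0,-0.267,-0.48],[0,0,0]],[50,[0,-0.267,-0.48],[0,0,0]]]}}

```text
time: 23.0
tool_pos: [0.4581, -0.2603, 0.1571]
tool_rot: [0.0, 0.425, 0.905, -0.0]
contact_force: [0.7, 0.4, -0.6]
gripper_width: 0.659
grasp_force: 64.5
```

Run:
```python
from cups import *
for i in range(4):
    s=grab('side');W=cloud(s);T=monitor.state(); z=T['tool_pos'][2]
    print(T['tool_pos'].round(4),'held',rim(W,(.4575,-.259),.034,z+.012,z+.026),'nested',rim(W,(.458,-.259),.036,.076,.09))
```

```text
[ 0.4586 -0.2608  0.1582] held (159, np.float64(0.1749), np.float64(0.1838), array([ 0.4585, -0.2586,  0.0281]), np.float64(0.0016)) nested (167, np.float64(0.0822), np.float64(0.0876), array([ 0.4577, -0.2589,  0.0273]), np.float64(0.0015))
[ 0.4588 -0.261   0.1586] held (165, np.float64(0.1756), np.float64(0.1845), array([ 0.4586, -0.2591,  0.0278]), np.float64(0.0017)) nested (171, np.float64(0.0816), np.float64(0.0876), array([ 0.4577, -0.2589,  0.0273]), np.float64(0.0015))
[ 0.4588 -0.261   0.1586] held (167, np.float64(0.1754), np.float64(0.1841), array([ 0.4587, -0.2591,  0.0277]), np.float64(0.0021)) nested (176, np.float64(0.0818), np.float64(0.0875), array([ 0.4578, -0.2587,  0.0276]), np.float64(0.0016))
[ 0.4586 -0.261   0.1584] held (166, np.float64(0.1753), np.float64(0.1843), array([ 0.459 , -0.2593,  0.0282]), np.float64(0.0019)) nested (168, np.float64(0.0821), np.float64(0.0889), array([ 0.4576, -0.2593,  0.0274]), np.float64(0.0015))
```

Within 1 mm, so I'm lowering it onto the stack.

Request:
{"op": "arm_command", "data": {"rows": [[50,[-0.003,0.001,-0.04],[0,0,0]],[50,[-0.003,0.001,-0.08],[0,0,0]],[50,[-0.003,0.001,-0.11],[0,0,0]],[50,[-0.003,0.001,-0.14],[0,0,0]],[50,[-0.003,0.001,-0.16],[0,0,0]],[50,[-0.003,0.001,-0.18],[0,0,0]],[50,[-0.003,0.001,-0.195],[0,0,0]],[50,[-0.003,0.001,-0.205],[0,0,0]],[50,[-0.003,0.001,-0.215],[0,0,0]],[50,[-0.003,0.001,-0.215],[0,0,0]],[50,[-0.003,0.001,-0.215],[0,0,0]]]}}

```text
time: 24.12
tool_pos: [0.4568, -0.2601, 0.0918]
tool_rot: [0.0, 0.425, 0.905, -0.0]
contact_force: [-0.3, 0.9, -1.7]
gripper_width: 0.658
grasp_force: 64.5
```

Request:
{"op": "arm_command", "data": {"rows": [[50,[0,0,-0.005],[0,0,0]],[50,[0,0,-0.01],[0,0,0]],[50,[0,0,-0.01],[0,0,0]],[50,[0,0,-0.01],[0,0,0]]]}}

```text
time: 24.45
tool_pos: [0.4573, -0.2604, 0.0896]
tool_rot: [0.001, 0.425, 0.905, -0.0]
contact_force: [-0.1, -0.2, 2.8]
gripper_width: 0.656
grasp_force: 64.8
```

Request:
{"op": "arm_command", "data": {"rows": [[50,[0,0,-0.006],[0,0,0]],[50,[0,0,-0.006],[0,0,0]],[50,[0,0,-0.006],[0,0,0]]]}}

```text
time: 24.7
tool_pos: [0.4582, -0.2611, 0.0895]
tool_rot: [0.002, 0.425, 0.905, -0.0]
contact_force: [-1.6, 1.0, 9.3]
gripper_width: 0.657
grasp_force: 65.2
```

Request:
{"op": "arm_command", "data": {"rows": [[72,[0,0,0.004],[0,0,0]],[72,[0,0,0.004],[0,0,0]],[72,[0,0,0.004],[0,0,0]],[72,[0,0,0.004],[0,0,0]],[72,[0,0,0.004],[0,0,0]],[72,[0,0,0.02],[0,0,0]],[72,[0,0,0.05],[0,0,0]],[72,[0,0,0.15],[0,0,0]],[72,[0,0,0.3],[0,0,0]],[72,[0,0,0.45],[0,0,0]],[72,[0,0,0.6],[0,0,0]],[72,[0,0,0.6],[0,0,0]]]}}

```text
time: 25.7
tool_pos: [0.4592, -0.2619, 0.277]
tool_rot: [0.007, 0.425, 0.905, -0.002]
contact_force: [0.8, -0.2, 0.2]
gripper_width: 0.842
grasp_force: 0.0
```

Run:
```python
from cups import *
look([('second',(.4585,-.2595),.045,.1,.114),('first',(.4585,-.2595),.045,.077,.09),('bench',(.4585,-.2595),.045,.05,.064)],'a4')
```

```text
top second (183, np.float64(0.107), np.float64(0.1139), array([ 0.4581, -0.2624,  0.0275]), np.float64(0.0011))
top first (153, np.float64(0.0845), np.float64(0.09), array([ 0.458 , -0.2591,  0.0251]), np.float64(0.0019))
top bench (67, np.float64(0.0596), np.float64(0.0639), array([ 0.4592, -0.2615,  0.0274]), np.float64(0.0023))
handle [562.  178.9] [14.5 79.7] 70.2
side second (165, np.float64(0.1058), np.float64(0.1106), array([ 0.4574, -0.2604,  0.028 ]), np.float64(0.0014))
side first (140, np.float64(0.0847), np.float64(0.0899), array([ 0.4577, -0.2592,  0.0264]), np.float64(0.0024))
side bench (118, np.float64(0.0585), np.float64(0.0637), array([ 0.4583, -0.2592,  0.0271]), np.float64(0.0023))
handle [559.7 182.6] [14.4 79.1] 69.9
[ 0.4584 -0.2613  0.2726] [0.59 0.53 0.19] 0.8459788227640078
```

View pics/a4.png

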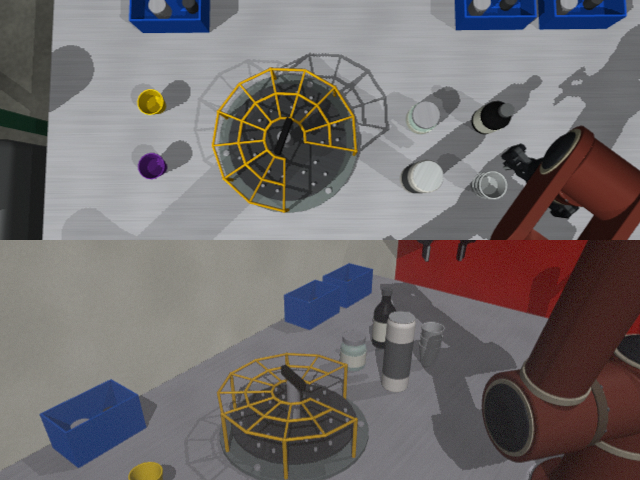

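The stack of three stands at top-view (490,185) with its rim at 107–108 mm, concentric within about 1.5 mm. The handle rests at 120°, the bystanders are in place and the gripper is clear. Handing in.

```bash
python3 -c "
from h import *
print(manip.job_done())"
```

```text
the job is handed in; nothing more can be done
None
```

The job is handed in at about 26 s on the robot clock: the last pictures show both cups nested upright on the bench cup, the table resting two clicks on, and the can, bottle and jar in place; no verdict was returned.

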